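# Set the watch carriage and fold down the inspection lamp

## Task

Get the inspection stand ready for the watch on its carriage: crank the leaning handwheel until the carriage's pointer stands at the middle of the red rider on the scale and stop there, then fold the lamp panel forward to 40 degrees from upright, the red line on its angle dials, and let go. Move the carriage only by its handwheel, and leave the rider and the other things on the bench where they are.

Things in the scene. Friction and masses are not known exactly. Their poses are not given: they have to be found in the camera images.
- stand: inspection stand, fixed to the table: aluminium base plate 250 mm (x) by 280 mm (y) by 20 mm thick reaching from x -160 to +90 mm of its origin, which lies on the table. Its front (-x) faces to the robot's right, within about 20 degrees, so its y runs roughly towards the robot. On it, front to back: a small green gearbox with the leaning black handwheel, a white scale bar, the carriage, and the lamp panel between two grey posts. All stand coordinates below are in its frame
- handwheel (a joint): angle of the black handwheel, rad, growing clockwise as seen by someone facing the wheel (from the stand's front and above). One turn clockwise (6.283 rad) moves the carriage 30 mm to +y of the stand; it turns either way and takes about 2 N at the handle, and the carriage stays where it is left. It starts between 0 and 2 rad; 0 is the carriage's end stop at -y
- wheel_hub (a point): centre of the handwheel (disc 110 mm across, 12 mm thick), at (-125, 0, 100) mm on the stand. The point turns with the wheel. Its z is the wheel's axis, pointing out of the wheel's face: it leans 29 degrees (0.5 rad) from vertical towards the stand's front (-x), so the axis is (-0.479, 0, 0.878) in the stand
- handle_mid (a point): middle of the upper part of the red crank handle, 34 mm above the wheel's mid-plane and 42 mm from its axis. The handle is a cylinder 22 mm across standing on the wheel's face parallel to the wheel's axis, from 8 to 54 mm above the mid-plane; it spins freely on its pin, so a hand holding it need not turn. At handwheel angle 0 it is at the wheel's lower edge, towards the stand's front
- carriage: dark steel carriage 70 x 70 x 15 mm with a watch clamped on it between brass jaws (top of jaws 66 mm above the table), sliding along the stand's y on rails behind the white scale bar. Driven by the handwheel; not to be pushed by hand. Origin under its centre
- pointer (a point): tip of the thin black pointer that sticks out of the carriage's front over the white scale bar, about 52 mm above the table
- rider: small bright red rider on the front of the scale bar, 22 x 8 x 24 mm (8 mm along the scale), top 53 mm above the table, with a white line across the middle of its top; it marks where the pointer is to stand. Origin at its centre; its y runs along the scale, parallel to the stand's y. It is always at least 15 mm farther to +y than the pointer at the start. Clamped stiffly; leave it
- lamp (a joint): angle of the lamp panel, rad: 0 upright, growing as it folds forward, towards the stand's front, over the carriage; negative leaning back. Stiff hinge (about 3.5 N at the free edge), stays where it is left. 40 degrees (0.698 rad), where it belongs, is the long red line on the white angle dials at both ends of the hinge (a black tick each 10 degrees)
- lamp_edge (a point): middle of the lamp panel's free (upper) edge, 120 mm from the hinge. The panel is a black open frame 200 mm wide and 12 mm thick with white light strips on its front; its top bar reaches from 88 to 120 mm from the hinge, below it is an open window 150 mm or more wide down to 13 mm from the hinge. The point's z points from hinge to free edge, x is the panel's normal (backward when upright)
- lamp_hinge (a point): middle of the lamp panel's hinge line, at (50, 0, 110) mm on the stand; the hinge runs along the stand's y
- glue: small white glue bottle, 110 mm tall, 40 mm across, blue cap; origin under its centre. A bystander
- screwdriver: red-handled screwdriver lying flat, 180 mm long; x along it, handle to -x. A bystander
- pliers: orange-handled pliers lying flat, about 160 mm long; x along them, jaws to +x. A bystander
- cup: white plastic cup, 72 mm across, 85 mm tall; origin under its centre. A bystander
- jar: glass jar with steel lid, 68 mm across, 70 mm tall; origin under its centre. A bystander
- timer: white timer with grey display, 80 x 110 x 26 mm, lying flat; origin under its centre. A bystander

How it is judged:
On the way, in this order (a step that is already met when the one before it is completed fails the run):
1. the carriage's pointer stands still within 2.5 mm of the rider's middle (y of pointer in the frame of rider between -0.0025 and 0.0025 m and velocity of joint handwheel between -0.1 and 0.1 rad/s), for 0.3 s.
2. then the lamp panel stands still within 5 degrees of 40 degrees, the pointer still at the rider (value of joint lamp between 0.611 and 0.785 rad and velocity of joint lamp between -0.05 and 0.05 rad/s and y of pointer in the frame of rider between -0.0025 and 0.0025 m), for 0.2 s.
At the end, for the whole second after the job is handed in: the pointer is within 2.5 mm of the rider's middle along the scale, the lamp panel within 5 degrees of 40 degrees forward of upright, both at rest and let go (all of step 2 and velocity of joint handwheel between -0.1 and 0.1 rad/s); the robot touches nothing.
It fails at once if the robot pushes the carriage or the watch itself instead of using the handwheel (contact force between any of the fingers, the arm and carriage above 1 N).
It fails at once if the red rider is shifted by more than 3 mm (distance of rider from where it was at the start of the episode above 0.003 m).
It fails at once if a bystander is moved by more than 30 mm (distance of any of glue, screwdriver, pliers, cup, jar, timer from where it was at the start of the episode above 0.03 m).
It also fails if it takes over 67 s, if anything falls off the work surface, if the arm or the gripper's body presses on something with over 40 N, if the wrist force passes 120 N, or if a joint passes its speed limit or range.

## Robot

A 6-joint arm with a two-finger parallel gripper is mounted at the origin on the work surface. World frame = base frame: x ahead of the robot, y to its left, z up, the work surface at z = 0. Lengths are in m, angles in rad, forces in N, time in s.
With the tool pointing down it reaches from about 0.275 to 0.875 m from the base axis. Payload 12.5 kg.
Tool frame: the origin (TCP) lies at the very end of the fingers, on their centre line; the grasp point (between the pads) lies 19 mm behind it; z points along the fingers, y is the line along which they close (so a half turn about z gives the same grasp; the last joint's range is limited). The gripper opens to 85 mm and grips with 20 to 120 N. Pads are 22 mm wide; open, the fingers measure 114 mm over their backs; the gripper's body (76 mm by 85 mm) begins 54 mm behind the grasp point. The pads swing forward as they close: fully open they stand 13 mm farther back than shut.
Start: joints at [-1.196, 0.351, 1.652, -0, 1.139, -0.085], TCP at [0.244, -0.493, 0.193] pointing down, gripper open.
Joint ranges: [-2.75, 2.75], [-0.79, 2.1], [0.01, 2.65], [-1.57, 4.71], [0.07, 3.14], [-2.87, 2.87]. Speed limits (rad/s): [2.22, 2.22, 2.79, 3.14, 3.14, 3.14].

## Interface

Orientations are given as a 3x3 rotation matrix whose columns are the frame's x, y, z axes.
In Python, from bench import manip gives the robot as it stands. Calls block until the motion is done:
- manip.move_ptp(position, orientation): joint-space move of the TCP to a pose.
- manip.move_l(position, attitude=None, max_speed=0.15): straight line of the TCP; attitude=None keeps the orientation; max_speed is the mean speed in m/s.
- manip.move_j(angles): joint-space move.
- manip.set_gripper(opening, effort=None): opening from 0.0 (shut) to 1.0 (fully open); effort is the grip in N (None keeps the last); returns when the fingers have stopped.
- manip.dwell(seconds).
- manip.inverse_kinematics(position, orientation): joint angles nearest the present ones, or None.
- manip.grab_frame(name): name is "side" or "top" or "wrist"; returns (picture, depth): 420x560x3 uint8, red, green, blue; 420x560 float32, m along the optical axis (not along the pixel's ray), 0 where there is no reading.
- manip.get_calibration(name): a dict with "camera_matrix" (3x3 intrinsics, pixels), "R" (3x3) and "t" (3): a world point X has camera coordinates R X + t. Camera axes: x right, y down, z forward; pixel columns grow to the right and rows downward; lengths in m; the calibration is good to about 2 mm. A picture is of the moment at which its call begins: read the wrist's pose just before it. get_calibration takes no time and is no camera call; for the wrist camera it gives the pose at the moment of the call.
A pose or a line that the arm cannot do raises manip.Unreachable and nothing moves.
- manip.sign_off(): hands the job in; it is judged then, once.
Trained networks look in the newest picture that a camera, given by its name, has taken for a name from the list of things; names that differ only in an ending like _2 or _b are one class to them, and where a whole thing is asked for, a point or a joint stands for the part that bears it (a point fixed in the world has none). Each returns a list of dicts, best first, with "confidence" (0 to 1); they miss things now and then, are a little off and sometimes report something else, mostly with a low value. They report only what shows in the picture. A call takes as long as a camera call.
- manip.look_for(camera, name): "at" ([x, y, z] in m, in world coordinates, good to about 4 mm: the middle of the surface that is visible of it).
Readings, each from a call of its own:
- manip.current_time(): time.
- manip.current_qpos(): joint angles.
- manip.current_joint_vel(): joint speeds.
- manip.current_joint_torque(): joint torques, N m.
- manip.current_ee_pos(): TCP position.
- manip.current_tcp_rot(): TCP orientation.
- manip.current_force(): force on the tool from outside, world axes, zero at the start.
- manip.current_ft_torque(): the same for the moment, N m.
- manip.current_grip_width(): opening from 0.0 (shut) to 1.0 (fully open).
- manip.current_grip_force(): force on a finger pad.
Only numpy, scipy, OpenCV 4.12 (cv2) and the standard library are available. Lean on these libraries where they do the work, as an engineer would, in place of code of your own. Each camera call takes 0.05 s, during which the arm holds its last target. There are 200 camera calls.

## Working session

There is one attempt and no reset: what is moved stays moved. The work goes in short steps, each a Python script; the robot and the scene stay as the last script left them, time stands still between calls to the robot, and variables do not carry over. Pictures are saved under pics/ and viewed, at most 10 in all, crops included, and the job is handed in when it is done.

```bash
mkdir -p pics; ls
python3 - <<'E'
from bench import manip
import cv2,numpy as np
for c in("side","top"):
    im,d=manip.grab_frame(c); cv2.imwrite(f"pics/{c}0.png",im[:,:,::-1]); np.save(f"pics/{c}0d.npy",d)
    K=manip.get_calibration(c); print(c,K["camera_matrix"].diagonal(),np.round(-K["R"].T@K["t"],3))
    for n in("stand","wheel_hub","handle_mid","carriage","pointer","rider","lamp_edge","lamp_hinge","glue","screwdriver","pliers","cup","jar","timer"):
        r=manip.look_for(c,n); print(n,[(np.round(q["at"],3).tolist(),round(q["confidence"],2)) for q in r[:2]])
print(manip.current_time())
E
```

```text
pics
side [516.75323847 516.75323847   1.        ] [0.469 1.08  0.763]
stand [([0.551, 0.057, 0.05], 0.67), ([0.598, 0.035, 0.05], 0.48)]
wheel_hub [([0.549, -0.1, 0.122], 0.52)]
handle_mid [([0.556, -0.1, 0.121], 0.5)]
carriage [([0.597, 0.033, 0.051], 0.74), ([0.554, 0.062, 0.202], 0.3)]
pointer [([0.598, 0.034, 0.049], 0.78)]
rider []
lamp_edge [([0.556, 0.063, 0.2], 0.74), ([0.534, 0.302, 0.022], 0.18)]
lamp_hinge [([0.55, 0.054, 0.05], 0.88)]
glue [([0.56, 0.174, 0.057], 0.9)]
screwdriver [([0.637, -0.177, 0.019], 0.57)]
pliers [([0.643, -0.239, 0.009], 0.66)]
cup [([0.618, 0.195, 0.058], 0.89)]
jar [([0.467, 0.19, 0.048], 0.94), ([0.535, 0.305, 0.022], 0.61)]
timer [([0.537, 0.305, 0.024], 0.9)]
top [475.32115068 475.32115068   1.        ] [0.488 0.056 1.314]
stand [([0.561, -0.026, 0.02], 0.91), ([0.551, 0.059, 0.23], 0.63)]
wheel_hub [([0.57, -0.122, 0.114], 0.61)]
handle_mid [([0.565, -0.12, 0.109], 0.73)]
carriage [([0.602, 0.015, 0.051], 0.81)]
pointer [([0.6, 0.014, 0.051], 0.59)]
rider [([0.555, 0.059, 0.232], 0.72)]
lamp_edge []
lamp_hinge [([0.558, -0.025, 0.023], 0.65)]
glue [([0.552, 0.154, 0.079], 0.55)]
screwdriver [([0.627, -0.186, 0.019], 0.91), ([0.464, 0.164, 0.075], 0.62)]
pliers [([0.631, -0.253, 0.012], 0.88)]
cup [([0.63, 0.18, 0.027], 0.79)]
jar [([0.466, 0.166, 0.072], 0.55)]
timer [([0.532, 0.285, 0.026], 0.72), ([0.628, 0.179, 0.03], 0.71)]
1.5
```

Run:
```python
import cv2
a=cv2.imread("pics/side0.png");b=cv2.imread("pics/top0.png")
cv2.imwrite("pics/both.png",cv2.resize(b,(784,588)))
```

```text
(no output)
```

View pics/both.png

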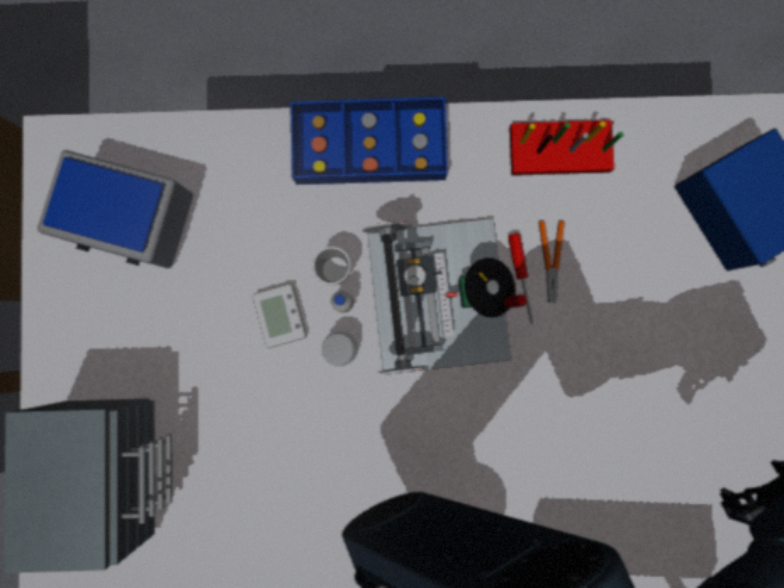

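View pics/side0.png

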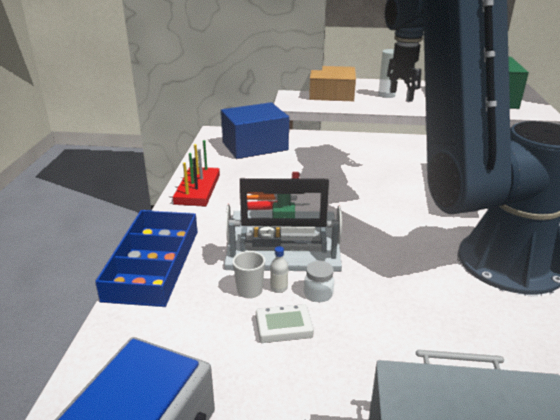

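The top view shows the stand at about (440,295) scaled, with its front to the right, the handle at (515,300) and the rider at (450,295). The side view shows the lamp upright, with the cup, glue and jar behind the stand. Next I'll get a close wrist view and fit the plate pose.

```bash
cat > h.py <<'E'
import numpy as np,cv2
from bench import manip
def cloud(d,C):
    K=C["camera_matrix"];v,u=np.mgrid[:d.shape[0],:d.shape[1]]
    P=np.stack([(u-K[0,2])*d/K[0,0],(v-K[1,2])*d/K[1,1],d],-1)
    return (P-C["t"])@C["R"]
def onplane(px,C,z):
    r=C["R"].T@np.linalg.inv(C["camera_matrix"])@np.array([px[0],px[1],1.]);o=-C["R"].T@C["t"]
    return o+r*(z-o[2])/r[2]
def proj(X,C):
    p=C["camera_matrix"]@(C["R"]@X+C["t"]);return p[:2]/p[2]
E
python3 - <<'E'
from h import *
C=manip.get_calibration("top")
c=np.array([onplane(np.array(p)/1.4,C,.02) for p in[(363,228),(492,217),(511,360),(383,373)]]);print(c.round(3))
P=cloud(np.load("pics/top0d.npy"),C)
m=((P[...,2]>.013)&(P[...,2]<.028)&(P[...,0]>.4)&(P[...,0]<.7)&(P[...,1]>-.15)&(P[...,1]<.12));n,l,s,_=cv2.connectedComponentsWithStats(m.astype('uint8'));k=1+s[1:,4].argmax()
q=P[l==k][:,:2].astype('f4');print(len(q),cv2.minAreaRect(q),np.round(cv2.boxPoints(cv2.minAreaRect(q)),3))
R=np.array([[1,0,0],[0,-1,0],[0,0,-1.]]).T
p0=manip.current_ee_pos(); Rc=manip.current_tcp_rot(); print(Rc.round(2))
for R in (R,np.diag([-1,1,-1.]),np.array([[0,1,0],[1,0,0],[0,0,-1.]]),np.array([[0,-1,0],[-1,0,0],[0,0,-1.]])): print(manip.inverse_kinematics([.52,-.03,.45],R))
E
```

```text
[[ 0.7    0.115  0.02 ]
 [ 0.714 -0.139  0.02 ]
 [ 0.434 -0.165  0.02 ]
 [ 0.416  0.084  0.02 ]]
3737 ((0.5653762817382812, -0.05201613903045654), (0.27910709381103516, 0.20368462800979614), 4.6504340171813965) [[ 0.418  0.038]
 [ 0.435 -0.165]
 [ 0.713 -0.142]
 [ 0.696  0.061]]
[[ 0.9   0.44 -0.  ]
 [ 0.44 -0.9   0.  ]
 [ 0.   -0.   -1.  ]]
[-1.47022070e-01  1.63475771e-01  1.28369326e+00 -4.44089210e-16
  1.69442362e+00  1.42377426e+00]
[-1.47022070e-01  1.63475771e-01  1.28369326e+00 -4.44089210e-16
  1.69442362e+00 -1.71781840e+00]
[-1.47022070e-01  1.63475771e-01  1.28369326e+00 -4.44089210e-16
  1.69442362e+00 -1.47022070e-01]
None
```

Run:
```python
from h import *
p=manip.current_ee_pos(); manip.move_l([p[0],p[1],.42],max_speed=.3)
manip.move_ptp([.54,-.06,.40],np.array([[0,1,0],[1,0,0],[0,0,-1.]]))
C=manip.get_calibration("wrist");im,d=manip.grab_frame("wrist");print((-C["R"].T@C["t"]).round(3),C["R"].round(2))
cv2.imwrite("pics/w1.png",im[:,:,::-1]);np.savez("pics/w1.npz",d=d,K=C["camera_matrix"],R=C["R"],t=C["t"])
for n in("wheel_hub","handle_mid","pointer","rider"):print(n,[(q["at"],q["confidence"]) for q in manip.look_for("wrist",n)[:2]])
print(manip.current_time())
```

```text
[0.541 0.016 0.58 ] [[ 1.   -0.   -0.  ]
 [-0.   -0.95  0.3 ]
 [-0.   -0.3  -0.95]]
wheel_hub [([0.5653, -0.1142, 0.1165], 0.78)]
handle_mid [([0.5682, -0.1169, 0.1138], 0.59)]
pointer [([0.5981, 0.0189, 0.0502], 0.7)]
rider [([0.5601, -0.0444, 0.0532], 0.48)]
4.5583
```

View pics/w1.png

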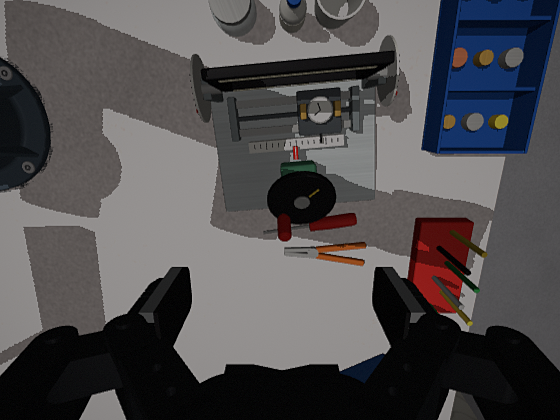

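The wrist view shows the rider at (296,153), the pointer near (321,140) and the handle at (285,228). I'll zoom in.

Run:
```python
import cv2
a=cv2.imread("pics/w1.png")[85:255,205:385]
a=cv2.convertScaleAbs(a,alpha=1.5,beta=10)
cv2.imwrite("pics/w1c.png",cv2.resize(a,None,fx=3.5,fy=3.5,interpolation=cv2.INTER_CUBIC))
```

```text
(no output)
```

View pics/w1c.png

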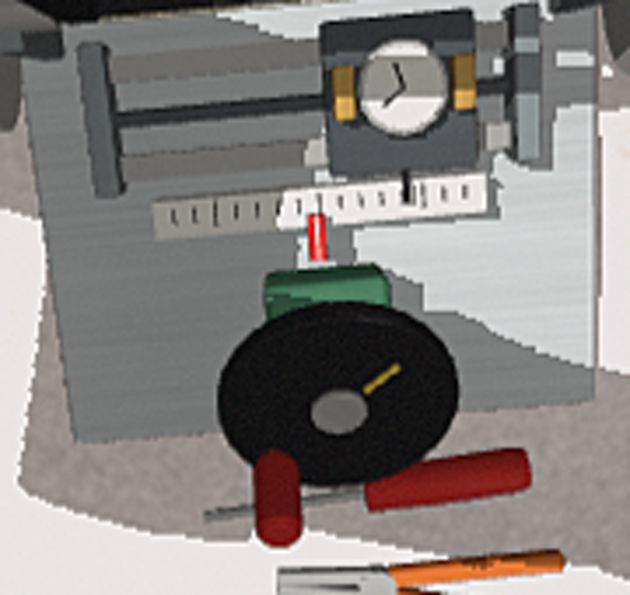

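```bash
cat >> h.py <<'E'
def stand(A,B):  # front corners: A at +y end, B at -y end
    y=(A-B)[:2];y/=np.linalg.norm(y);x=np.array([y[1],-y[0]])
    o=(A+B)[:2]/2+.16*x
    R=np.eye(3);R[:2,0]=x;R[:2,1]=y
    return np.r_[o,0],R
AX=np.array([-.4794,0,.8776]);D0=np.array([-.8776,0,-.4794])
def handle(th,h=.034,r=.042): # stand coords
    e=np.cross(AX,D0)   # counterclockwise dir
    return np.array([-.125,0,.1])+h*AX+r*(np.cos(th)*D0-np.sin(th)*e)
E
python3 - <<'E'
from h import *
C=dict(np.load("pics/w1.npz"));C["camera_matrix"]=C["K"]
f=lambda a,b,z:onplane((a/3.5+205,b/3.5+85),C,z)
A,B=f(77,441,.02),f(595,400,.02);o,R=stand(A,B);print(A,B,np.linalg.norm(A-B),o,R[:2,0])
o2,R2=stand(np.array([.435,-.165,0]),np.array([.713,-.142,0]));print(o2,R2[:2,0])
p=f(407,201,.052);r=f(317,237,.053);pl,rl=R.T@(p-o),R.T@(r-o);print(pl,rl,(rl-pl)[1])
hub=proj(o+R@(np.array([-.125,0,.1])+.006*AX),C);print("hub crop px",(hub-[205,85])*3.5)
for th in np.arange(0,2,.2):print(round(th,1),((proj(o+R@handle(th,.054),C)-[205,85])*3.5).round(),((proj(o+R@handle(th,.008),C)-[205,85])*3.5).round())
E
```

```text
[ 0.43743198 -0.16131915  0.02      ] [ 0.71338128 -0.13869404  0.02      ] 0.27687526506200794 [0.56233209 0.00945831 0.        ] [-0.08171587  0.99665567]
[0.56080766 0.0059552  0.        ] [-0.08245211  0.99659503]
[-0.0450015  -0.04003256  0.052     ] [-0.05820572  0.00362538  0.053     ] 0.043657942195489186
hub crop px [340.59066527 406.28969561]
0.0 [352. 548.] [343. 472.]
0.2 [333. 548.] [326. 472.]
0.4 [315. 546.] [309. 470.]
0.6 [298. 542.] [293. 465.]
0.8 [283. 535.] [278. 459.]
1.0 [270. 527.] [266. 450.]
1.2 [260. 516.] [257. 440.]
1.4 [254. 505.] [251. 428.]
1.6 [250. 492.] [248. 415.]
1.8 [251. 479.] [248. 401.]
```

```bash
cat >> h.py <<'E'
O=np.array([.5620,.0085,0]);cs=np.array([-.0819,.99664])
RS=np.eye(3);RS[:2,0]=cs;RS[:2,1]=[-cs[1],cs[0]]
TR=RS@np.column_stack([[.8776,0,.4794],[0,-1,0],-AX])
W=lambda s:O+RS@np.asarray(s)
def crank(a,b,h=.017,v=.12):
    for t in np.linspace(a,b,max(2,int(np.ceil(abs(b-a)/.26))+1))[1:]: manip.move_l(W(handle(t,h)),max_speed=v)
E
python3 - <<'E'
from h import *
for t in np.arange(0,6.3,.8): print(round(t,1),np.round(manip.inverse_kinematics(W(handle(t,.017)),TR),2))
manip.set_gripper(.7)
manip.move_ptp(W(handle(.86,.14)),TR)
manip.move_l(W(handle(.86,.017)),max_speed=.1)
print(manip.current_force())
manip.set_gripper(0,30);print(manip.current_grip_width(),manip.current_grip_force(),manip.current_force())
crank(.86,1.6)
print(manip.current_force(),manip.current_time(),manip.current_ee_pos()-W(handle(1.6,.017)))
im,d=manip.grab_frame("wrist");cv2.imwrite("pics/w2.png",im[:,:,::-1])
E
```

```text
0.0 [-0.55  0.7   1.44  0.41  1.33 -0.8 ]
0.8 [-0.56  0.64  1.53  0.41  1.31 -0.82]
1.6 [-0.54  0.58  1.59  0.42  1.3  -0.81]
2.4 [-0.49  0.56  1.59  0.43  1.3  -0.76]
3.2 [-0.45  0.6   1.52  0.44  1.32 -0.71]
4.0 [-0.45  0.66  1.43  0.44  1.35 -0.69]
4.8 [-0.47  0.71  1.37  0.43  1.36 -0.71]
5.6 [-0.52  0.73  1.38  0.42  1.35 -0.76]
[ 0.10946198 -0.85253554  0.09244865]
-0.00178131506631677 0.0 [ 0.78215107  0.05412199 -0.34819255]
[ 1.0025811  -0.24849307 -0.65613428] 8.7 [9.74944308e-05 3.35423930e-04 2.80630786e-04]
```

View pics/w2.png

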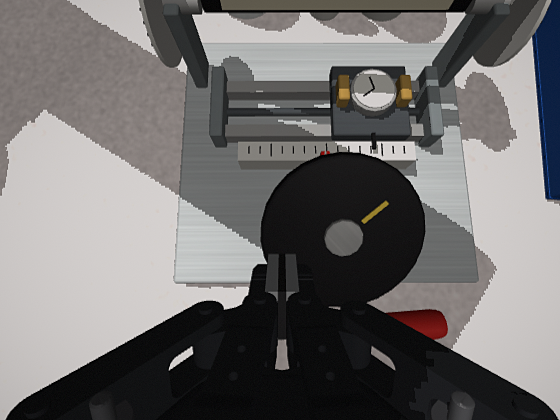

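The gripper shut on nothing: the fingers are at (282,265), and the wheel hub is at (344,237), with the wheel not turned. I'll check the projections.

Run:
```python
from h import *
C=manip.get_calibration("wrist");print("cam",-C["R"].T@C["t"])
print("tcp",manip.current_ee_pos(),proj(manip.current_ee_pos(),C))
print("hub",proj(W(np.array([-.125,0,.1])+.006*AX),C))
for t in(.86,1.6):
  for h in (.008,.017,.054):print(t,h,W(handle(t,h)),proj(W(handle(t,h)),C))
print(np.linalg.det(TR),manip.current_tcp_rot()-TR)
for px,z in(((374,148),.052),((325,152),.053),((176,283),.02),((479,283),.02)):print(RS.T@(onplane(px,C,z)-O))
```

```text
cam [ 0.53325019 -0.14553182  0.31047273]
tcp [ 0.53106084 -0.126445    0.11561145] [280.80222581 240.78710125]
hub [344.53604021 236.1802422 ]
0.86 0.008 [ 0.54279853 -0.14647668  0.0938841 ] [295.69383433 274.8159498 ]
0.86 0.017 [ 0.54315189 -0.15077678  0.1017825 ] [296.27650571 281.68663975]
0.86 0.054 [ 0.54460462 -0.16845498  0.1342537 ] [299.29682227 317.30132675]
1.6 0.008 [ 0.53062217 -0.12226801  0.10760873] [280.701877   235.54590032]
1.6 0.017 [ 0.53097553 -0.12656812  0.11550713] [280.64988906 240.98914702]
1.6 0.054 [ 0.53242826 -0.14424632  0.14797833] [280.3774126  269.51800843]
1.0000050195932655 [[-4.32728181e-04 -3.02135370e-05  1.41359391e-05]
 [ 6.32158724e-05  3.73277649e-04 -1.85105374e-04]
 [-1.85948123e-04  2.03251102e-04 -9.80409987e-05]]
[-0.04427944 -0.03950814  0.052     ]
[-0.04841448  0.00368717  0.053     ]
[-0.16081313  0.13698911  0.02      ]
[-0.16058681 -0.13712826  0.02      ]
```

Run:
```python
from h import *
manip.move_l(W(handle(1.6,.14)),max_speed=.25)
manip.set_gripper(.7)
C=manip.get_calibration("wrist");im,d=manip.grab_frame("wrist");print(manip.current_grip_width(),manip.current_time())
P=(cloud(d,C)-O)@RS
I=im.astype(int);m=(I[...,0]>70)&(I[...,1]<45)&(I[...,2]<60)&(P[...,2]>.07)&(d>0)
q=P[m]; print(m.sum(),np.round(np.percentile(q,[2,50,98],axis=0),4) if m.sum() else 0)
if m.sum():
  u=q-[-.125,0,.1];h=u@AX;e=np.cross(AX,D0);print(np.percentile(h,[2,50,98]),np.median(u@D0),np.median(u@e))
for n in("handle_mid",):print([((np.array(z["at"])-O)@RS,z["confidence"]) for z in manip.look_for("wrist",n)])
for h in(.008,.054):print(proj(W(handle(.86,h)),C))
cv2.imwrite("pics/w3.png",cv2.resize(im,(784,588))[:,:,::-1])
```

```text
0.702138942062237 10.0417
321 [[-0.182   0.0222  0.1297]
 [-0.1741  0.0312  0.1338]
 [ 0.0185  0.0394  0.1446]]
[-0.02811582  0.05332195  0.05483294] 0.026700437265914822 -0.0311881469943877
[(array([-0.12365419, -0.0004743 ,  0.1138    ]), 0.6)]
[290.90896509 216.76001578]
[292.2912299  232.86250405]
```

View pics/w3.png

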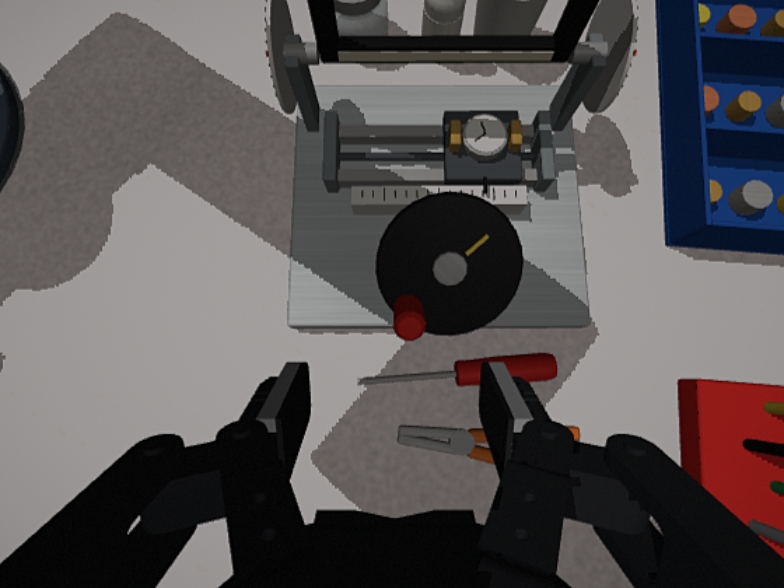

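The handle is where expected, at (408,318) scaled, with angle about 0.86. The fingertips look lower in the picture than the TCP projects. I'll measure them in the tool frame from depth.

Run:
```python
from h import *
p=manip.current_ee_pos();T=manip.current_tcp_rot();C=manip.get_calibration("wrist");im,d=manip.grab_frame("wrist")
P=(cloud(d,C)-p)@T
for u,v in((205,262),(215,262),(215,275),(215,285),(205,300),(195,285),(205,330),(350,262),(350,280),(358,300),(365,330)):print((u,v),d[v,u].round(4),P[v,u].round(4))
f=(d>0)&(d<.25)&(abs(P[...,1])<.06)
q=P[f];k=q[:,2]>-.05;print(f.sum(),np.percentile(q[k],[1,50,99],axis=0).round(4))
print(manip.current_qpos(),p)
```

```text
(205, 262) 0.1434 [ 0.0109 -0.0346 -0.0505]
(215, 262) 0.1433 [ 0.011  -0.03   -0.0507]
(215, 275) 0.1397 [ 0.0071 -0.0292 -0.0556]
(215, 285) 0.1406 [ 0.0023 -0.0294 -0.0561]
(205, 300) 0.1219 [ 0.0066 -0.0293 -0.0744]
(195, 285) 0.125 [ 0.0106 -0.0341 -0.0699]
(205, 330) 0.123 [-0.0053 -0.0296 -0.077 ]
(350, 262) 0.1445 [ 0.0104  0.0321 -0.0494]
(350, 280) 0.1362 [ 0.0067  0.0303 -0.0593]
(358, 300) 0.1225 [ 0.0063  0.0305 -0.0739]
(365, 330) 0.09 [ 0.0167  0.0246 -0.1046]
41072 [[-0.0105 -0.0396 -0.0499]
 [ 0.0046  0.0301 -0.0475]
 [ 0.0112  0.0405 -0.0422]]
[-0.61528045  0.52032283  1.40974117  0.37645265  1.55034036 -0.77017715] [ 0.53580438 -0.18531262  0.22345772]
```

The depth shows that the fingertips really end about 45 mm short of the reported TCP, which explains the miss. I'll measure this at several openings and correct for it.

Run:
```python
from h import *
for g in(0.,.26,.6,.7):
    manip.set_gripper(g)
    p=manip.current_ee_pos();T=manip.current_tcp_rot();C=manip.get_calibration("wrist");im,d=manip.grab_frame("wrist")
    P=(cloud(d,C)-p)@T
    q=P[(d>0)&(abs(P[...,1])<.06)&(P[...,2]<-.02)&(P[...,0]<.02)]
    print(g,len(q),"tip z",np.percentile(q[:,2],[98,99,99.8]).round(4),"x near tip",np.percentile(q[q[:,2]>np.percentile(q[:,2],98)-.008][:,0],[2,98]).round(4), "y",np.percentile(q[q[:,2]>-.06][:,1],[2,98]).round(4))
print(manip.current_time())
```

```text
0.0 45436 tip z [-0.0585 -0.0514 -0.0443] x near tip [0.0063 0.0113] y [-0.0124  0.0134]
0.26 44849 tip z [-0.0551 -0.0492 -0.043 ] x near tip [-0.0088  0.0113] y [-0.0232  0.0242]
0.6 42592 tip z [-0.0545 -0.0495 -0.0441] x near tip [-0.0102  0.0113] y [-0.0375  0.0385]
0.7 40858 tip z [-0.0549 -0.0506 -0.0453] x near tip [-0.0103  0.0113] y [-0.0417  0.0424]
11.9167
```

Run:
```python
from h import *
H=-.020
manip.move_l(W(handle(.86,.10)),max_speed=.25)
for h in(.03,.0,H):
    manip.move_l(W(handle(.86,h)),max_speed=.12);f=manip.current_force();print(h,f.round(2))
    if np.linalg.norm(f)>6: raise SystemExit
manip.set_gripper(0,40);print(manip.current_grip_width(),manip.current_grip_force(),manip.current_force())
if manip.current_grip_width()>.1:
    crank(.86,2.4,H);print(manip.current_force(),manip.current_grip_width(),manip.current_time())
C=manip.get_calibration("wrist");im,d=manip.grab_frame("wrist");cv2.imwrite("pics/w4.png",im[:,:,::-1])
print(proj(W([-.045,-.04,.052]),C),proj(W([-.045,-.04+.00735,.052]),C))
```

```text
0.03 [ 0.23 -0.34  0.02]
0.0 [-0.58  0.44  0.13]
-0.02 [-0.09  0.74 -0.17]
0.24404614113990997 39.22289440291934 [-2.92969302 -4.27913666  4.30723535]
[-7.10410356  2.76360569 15.98801501] 0.23886121025693627 15.6417
[367.50288247 194.24365875] [358.2601852  194.22992811]
```

View pics/w4.png

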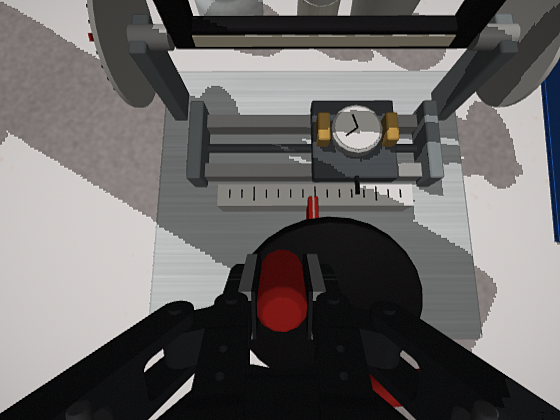

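The handle is gripped and the pointer at (358,193) moves as predicted. I'll continue cranking.

Run:
```python
from h import *
H=-.020
for a,b in((2.4,4.5),(4.5,7),(7,9.6)):
    crank(a,b,H,.15);f=manip.current_force();print(b,f.round(1),manip.current_grip_width(),manip.current_time())
C=manip.get_calibration("wrist");im,d=manip.grab_frame("wrist")
np.savez("pics/w5.npz",d=d,K=C["camera_matrix"],R=C["R"],t=C["t"])
c=proj(W([-.05,.003,.052]),C);print(c);x,y=(int(v) for v in c);x0,y0=x-70,y-50;print(x0,y0)
cv2.imwrite("pics/w5.png",cv2.resize(cv2.convertScaleAbs(im[y0:y0+100,x0:x0+140,::-1],alpha=1.4),None,fx=5,fy=5,interpolation=cv2.INTER_CUBIC))
```

```text
4.5 [-5.4 -7.   6.2] 0.24207169066830322 17.9417
7 [ 0.2 -3.   7.2] 0.24458904202064813 20.4417
9.6 [3.5 1.6 8.9] 0.2428747479115583 22.9417
[266.93844743 211.03782629]
196 161
```

View pics/w5.png

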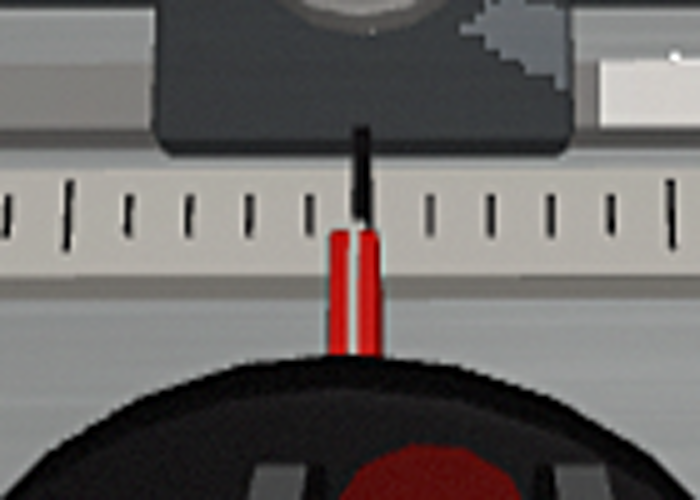

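The pointer is at x≈362 and the rider's line at 354, about 6.2 px/mm apart. That leaves about 1.2 mm, or 0.25 rad.

Run:
```python
from h import *
H=-.020
crank(9.6,9.85,H,.03); manip.dwell(.6);print(manip.current_force())
manip.set_gripper(.6);manip.dwell(.2)
manip.move_l(W(handle(9.85,.12)),max_speed=.2);manip.dwell(.3)
C=manip.get_calibration("wrist");im,d=manip.grab_frame("wrist")
np.savez("pics/w6.npz",d=d,K=C["camera_matrix"],R=C["R"],t=C["t"])
P=(cloud(d,C)-O)@RS
# lamp now
q=P[(d>0)&(P[...,2]>.125)&(abs(P[...,1])<.1)&(abs(P[...,0]-.05)<.06)];print("lamp pts",len(q),np.percentile(q,[2,50,98],axis=0).round(3) if len(q) else 0)
c=proj(W([-.05,.003,.052]),C);x,y=(int(v) for v in c);x0,y0=x-56,y-40;print(x0,y0,manip.current_time())
cv2.imwrite("pics/w6.png",cv2.resize(cv2.convertScaleAbs(im[y0:y0+80,x0:x0+112,::-1],alpha=1.4),None,fx=6,fy=6,interpolation=cv2.INTER_CUBIC))
```

```text
[ 3.681688   -0.48117847  6.57409422]
lamp pts 4151 [[ 0.044 -0.097  0.128]
 [ 0.046  0.005  0.188]
 [ 0.055  0.099  0.205]]
208 133 25.8917
```

View pics/w6.png

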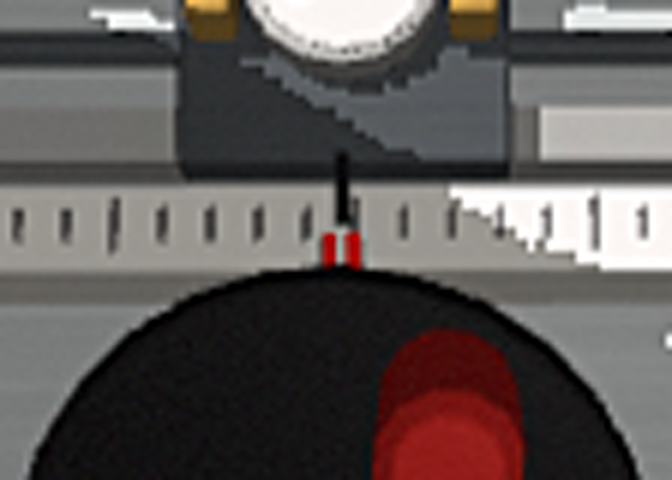

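The pointer (343) is centred on the rider (342). Next is the lamp: I'll grip the top bar from above and swing it about the hinge. First I'll check the lamp angle and IK.

```bash
cat >> h.py <<'E'
def lamp_pose(phi,r,s=1):
    u=np.array([-np.sin(phi),0,np.cos(phi)]);n=s*np.array([np.cos(phi),0,np.sin(phi)])
    return W(np.array([.05,0,.11])+r*u),RS@np.column_stack([np.cross(n,-u),n,-u])
def lamp_angle(P,d):
    m=(d>0)&(P[...,2]>.13)&(abs(P[...,1])<.098)&(abs(P[...,0]-.02)<.12)&(P[...,2]<.26)
    q=P[m]-[.05,0,.11];return m.sum(),np.median(np.degrees(np.arctan2(-q[:,0],q[:,2]))) if m.sum() else 0
E
python3 - <<'E'
from h import *
C=dict(np.load("pics/w6.npz"));C["camera_matrix"]=C["K"];P=(cloud(C["d"],C)-O)@RS
q=P[(C["d"]>0)&(P[...,2]>.125)&(abs(P[...,1])<.097)&(abs(P[...,0]-.05)<.04)]
for a,b in((.125,.14),(.15,.17),(.185,.195),(.195,.205),(.205,.22)):
    k=(q[:,2]>a)&(q[:,2]<b);print(a,k.sum(),np.percentile(q[k,0],[5,50,95]).round(4) if k.sum() else 0)
for s in(1,-1):
  for phi in(0,.35,.7):
    for r in(.052,.17):
      p,R=lamp_pose(phi,r,s);print(s,phi,r,np.round(manip.inverse_kinematics(p,R),2) if manip.inverse_kinematics(p,R) is not None else None)
E
```

```text
0.125 344 [0.0435 0.0445 0.0537]
0.15 590 [0.0442 0.0455 0.0548]
0.185 379 [0.0454 0.0464 0.0537]
0.195 1685 [0.0456 0.0467 0.0476]
0.205 46 [0.0452 0.0458 0.0462]
1 0 0.052 [ 0.02  0.4   1.66 -0.    1.08 -1.63]
1 0 0.17 [ 0.02  0.3   1.51 -0.    1.34 -1.63]
1 0.35 0.052 [-0.19  0.45  1.65  0.37  1.17 -2.01]
1 0.35 0.17 [-0.26  0.36  1.5   0.33  1.42 -1.98]
1 0.7 0.052 [-0.36  0.58  1.61  0.64  1.35 -2.29]
1 0.7 0.17 [-0.47  0.52  1.45  0.58  1.58 -2.24]
-1 0 0.052 [ 0.02  0.4   1.66 -0.    1.08  1.51]
-1 0 0.17 [ 0.02  0.3   1.51 -0.    1.34  1.51]
-1 0.35 0.052 [-0.19  0.45  1.65  0.37  1.17  1.13]
-1 0.35 0.17 [-0.26  0.36  1.5   0.33  1.42  1.16]
-1 0.7 0.052 [-0.36  0.58  1.61  0.64  1.35  0.85]
-1 0.7 0.17 [-0.47  0.52  1.45  0.58  1.58  0.9 ]
```

Run:
```python
from h import *
p=manip.current_ee_pos();manip.move_l([p[0],p[1],.36],max_speed=.25)
f0=-.03
P0,R0=lamp_pose(f0,.2);manip.move_ptp(P0,R0)
for r in(.11,.08,.052):
    manip.move_l(lamp_pose(f0,r)[0],max_speed=.12);f=manip.current_force();print(r,f.round(2))
    if np.linalg.norm(f)>8: raise SystemExit
manip.set_gripper(0,40);print(manip.current_grip_width(),manip.current_grip_force(),manip.current_force().round(1),manip.current_time())
if manip.current_grip_width()>.05:
    for phi in np.linspace(f0,.698,9)[1:]:
        manip.move_l(*lamp_pose(phi,.052),max_speed=.04);print(round(phi,2),manip.current_force().round(1))
    manip.dwell(.4)
print(manip.current_grip_width(),manip.current_time())
```

```text
0.11 [ 0.02  0.27 -0.06]
0.08 [ 0.08 -0.04 -0.31]
0.052 [0.41 0.51 0.09]
0.13280772306688857 41.459455490112305 [-1.9  0.1  5.5] 29.6833
0.06 [-1.1 -1.8  5.3]
0.15 [-0.8 -1.5  6.8]
0.24 [-0.6 -2.7  7. ]
0.33 [-1.2 -3.2  5.8]
0.42 [-0.5 -4.3  6.1]
0.52 [-0.7 -4.5  6.7]
0.61 [ 0.4 -5.4  6.2]
0.7 [ 0.4 -5.7  5.2]
0.12971063462689597 32.2167
```

Clean swing. I'll release, retreat and check the angle.

Run:
```python
from h import *
manip.set_gripper(.6);manip.dwell(.2)
manip.move_l(lamp_pose(.698,.2)[0],max_speed=.15)
p=manip.current_ee_pos();manip.move_l([p[0]-.05,p[1]-.05,.42],max_speed=.2)
manip.move_ptp(W([-.11,0,.40]),np.array([[0,1,0],[1,0,0],[0,0,-1.]]))
C=manip.get_calibration("wrist");im,d=manip.grab_frame("wrist");P=(cloud(d,C)-O)@RS
m=(d>0)&(P[...,2]>.13)&(P[...,2]<.25)&(abs(P[...,1])<.097)&(abs(P[...,0]-.01)<.1)
q=P[m];v=np.linalg.svd(q[::3]-q.mean(0),full_matrices=False)[2][2];v*=np.sign(v[0]);print(m.sum(),"normal angle",np.degrees(np.arctan2(v[2],v[0])),v,q.mean(0))
print("edge angle",np.percentile(np.degrees(np.arctan2(.05-q[:,0],q[:,2]-.11)),[10,50,90]))
cv2.imwrite("pics/w7.png",cv2.resize(cv2.convertScaleAbs(im[:280,:,::-1],alpha=1.4),(800,400)))
im,d=manip.grab_frame("side");C=manip.get_calibration("side");P=(cloud(d,C)-O)@RS
m=(d>0)&(P[...,2]>.13)&(P[...,2]<.25)&(abs(P[...,1])<.097)&(abs(P[...,0]-.01)<.1);q=P[m]
v=np.linalg.svd(q-q.mean(0),full_matrices=False)[2][2];v*=np.sign(v[0]);print("side",m.sum(),np.degrees(np.arctan2(v[2],v[0])),np.percentile(np.degrees(np.arctan2(.05-q[:,0],q[:,2]-.11)),[10,50,90]),manip.current_force(),manip.current_time())
```

```text
5004 normal angle 42.19191194206414 [0.74089856 0.00151369 0.67161524] [-0.01218422 -0.00213783  0.18909585]
edge angle [35.70112572 37.26224392 41.02984623]
side 1445 40.519015633627355 [32.70985246 36.64130594 38.644867  ] [ 0.66283739 -0.23564687 -0.23001065] 36.7917
```

View pics/w7.png

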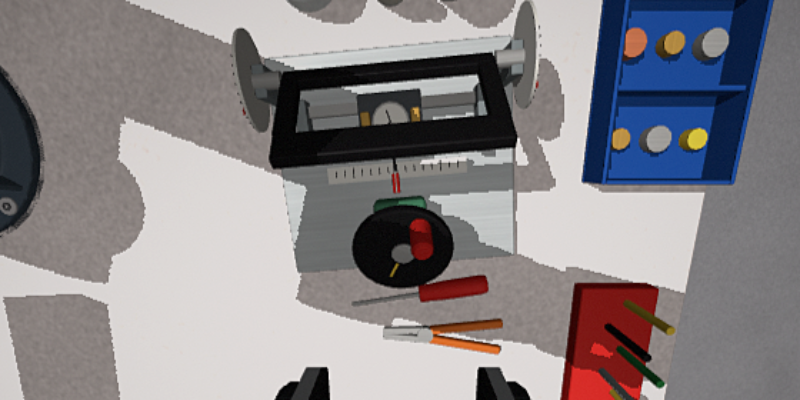

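The lamp measures 40.5–42°, the pointer is on the rider (397,175), the bystanders are undisturbed and the arm is clear.

```bash
python3 -c "
from bench import manip
print(manip.sign_off())"
```

```text
the job is handed in; nothing more can be done
None
```

I handed the job in at about 37 s: the pointer is centred on the rider, the lamp measures about 41° forward from the camera depth, and the arm has let go and is clear; no verdict came back from the hand-in.

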